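Seat a keyed forming stake in its bench holder

ROBOT

A 6-joint arm with a two-finger parallel gripper is mounted at the origin on a cart in front of the work surface, level with it; the furniture and walls round the work are solid. World frame = base frame: x ahead of the robot, y to its left, z up, the work surface at z = 0. Lengths are in m, angles in rad, forces in N, time in s.
With the tool pointing down it reaches from about 0.275 to 1 m from the base axis. Payload 8.4 kg.
Tool frame: the origin (TCP) lies at the centre of the arm's flange, where the gripper is bolted on; the fingertips stand 173 mm ahead of it and the grasp point (between the pads) lies 155 mm ahead of it; z points along the fingers, y is the line along which they close (so a half turn about z gives the same grasp; the last joint's range is limited). The gripper opens to 85 mm and grips with 20 to 120 N. Pads are 22 mm wide; open, the fingers measure 114 mm over their backs; the gripper's body (76 mm by 85 mm) begins 54 mm behind the grasp point. The pads swing forward as they close: fully open they stand 13 mm farther back than shut.
Start: joints at [1.336, 0.353, 1.633, -0, 1.155, -0.002], TCP at [0.144, 0.608, 0.405] pointing down, gripper open.
Joint ranges: [-2.63, 2.63], [-0.92, 2.1], [0.06, 2.66], [-1.3, 4.44], [0, 2.69], [-3.02, 3.02]. Speed limits (rad/s): [2.22, 2.22, 2.79, 3.14, 3.14, 3.14].

INTERFACE

Orientations are given as a unit quaternion [w, x, y, z].
In Python, from rig import manip, optics, job gives the robot as it stands.
- The arm moves only by the tool apply_moves, never from a script. Its argument "targets" is a list of rows, each a list of 7 numbers: the shift along the tool's x, y, z in cm, then the turn, a rotation vector about the tool's x, y, z in rad, then the closure, from -1 (fully open) to 1 (shut). A call has 1 to 8 rows; each row shifts and turns the commanded pose from where the row before left it, along the tool's axes as they then stand; what a row does not reach is not made up. A row lasts 1/8 s, in which the tool goes at most 62.5 mm and 10.7 degrees, less where a joint would pass 70% of its speed; a pose out of reach is approached as far as the arm can. A call with a gripper value outside its range is refused whole. The fingers move at their own pace and stop on an object; "squeeze" is the grip in N (left out, the last holds). Time passes only in rows, so rows that do not move let the fingers close. It gives the time, the measured TCP pose, the force, the opening and the grip force at its end, in the units of the state.
- manip.read_state(): the state, without advancing time (a new reading comes with each control period).
- optics.read_camera(name): name is "scene" or "top" or "wrist"; returns the picture (480x640x3 uint8, red, green, blue); there is no depth.
- optics.camera_model(name): a dict with "mtx" (3x3 intrinsics, pixels), "extrinsics" (4x4, takes a point from world to camera coordinates); the wrist camera has in their place "tool_from_camera" (4x4, takes a point from camera to tool coordinates, whose origin is the TCP and whose axes are the flange's). Camera axes: x right, y up, looking along -z (the intrinsics and any distortion apply to the point x, -y, -z); pixel columns grow to the right and rows downward; lengths in m; the calibration is good to about 2 mm. A picture is of the moment at which its call begins: read the wrist's pose just before it. camera_model takes no time and is no camera call.
- job.sign_off(): hands the job in; it is judged then, once.
The state is a dict: "time_s": time; "q": joint angles; "dq": joint speeds; "joint_efforts": joint torques, N m; "tcp_pos": TCP position; "eef_rot": TCP orientation; "contact_force": force on the tool from outside, world axes, zero at the start; "moment": the same for the moment, N m; "finger_gap": finger opening in m; "gripper_force": force on a finger pad.
Only numpy, scipy, OpenCV 4.12 (cv2) and the standard library are available. Lean on these libraries where they do the work, as an engineer would, in place of code of your own. Each camera call takes 0.05 s, during which the arm holds its last target. There are 200 camera calls.

TASK

Take the short round-nosed forming stake with the square shank and fit it upright in the round pocket of the square bench holder. The cross key under its collar must find the cross slot in the pocket's floor: shuffle and turn it gently, without pressing harder than 25 N, until it drops fully home with the collar flush with the holder's face. Let go of it there and leave the taller, flat-topped stake standing where it is.

Things in the scene. Friction and masses are not known exactly. Their poses are not given: they have to be found in the camera images.
- stake_mid (a point): Centre, half-way up (35 mm above its underside), of the loose round-nosed steel stake, 70 mm tall, 0.11 to 0.2 kg, standing upright. Its square shank, 22 x 22 mm, runs from 20 to 65 mm above the underside, under a low domed top; grip it across two opposite flats. z up along the stake; x and y square to the flats.
- stake_collar (a point): Centre of the upper face of the same stake's round collar (42 mm in diameter, 14 mm thick), 20 mm above the underside. Below the collar is a cross key: two bars 36 x 9 mm, 6 mm deep, along the stake's x and y, so a quarter turn makes no difference. Axes as the stake's.
- holder: Fixed aluminium block 90 x 90 x 29 mm with a round pocket in the middle of its upper face and four screw heads 3 mm high near its corners. Origin at the centre of its underside, on the bench; z up, x and y along its sides.
- pocket_mouth (a point): Centre of the pocket's mouth, in the plane of the holder's face, 29 mm above the bench. The pocket is 45 mm in diameter, which leaves 1.5 mm of play all round the collar, and 14 mm deep. With the key only riding on the floor the collar stands 6 mm proud; fully home it is flush with the face. Axes as the holder's.
- pocket_floor (a point): Centre of the pocket's floor, 15 mm above the bench, with a cross slot 11.5 mm wide and 7 mm deep. Its bearing is not measured: its arms lie 10 to 80 degrees anticlockwise (from above) of the holder's x and y, and it does not turn. The key enters within about 4 degrees and drops by the stake's own weight. Axes as the holder's, not the slot's.
- spare_stake_mid (a point): Centre, half-way up (45 mm above its underside), of the other stake, loose, to be left alone: same collar and key but a round shank 18 mm in diameter with a flat top, 90 mm tall in all. z is its axis, up.
Mind the look-alikes: they are no part of the job. Leave any green or purple look-alike of the part that bears stake_mid alone. Leave any yellow look-alike of the holder alone.

How it is judged:
By the outcome, as a careful person would: the job done as asked, in the order asked, and still so for the second after the job is handed in, with the robot touching nothing.
It also fails if it takes over 72 s, if anything falls off the work surface, if the arm or the gripper's body presses on something with over 40 N, if the wrist force passes 120 N, or if a joint passes its speed limit or range.

## Working session

There is one attempt and no reset: what is moved stays moved. The work goes in short steps, Python scripts to look and compute and a tool call to move; the robot and the scene stay as the last step left them, time stands still between calls to the robot, and variables do not carry over. Pictures are saved under pics/ and viewed, at most 10 in all, crops included, and the job is handed in when it is done.

Besides the shell and the picture viewer there is one more tool, called after "Call:" in YAML: its name, and indented under it one key for each argument. apply_moves: Moves the arm, as the interface text tells. Its arguments: {"type":"object","properties":{"targets":{"type":"array","items":{"type":"array","items":{"type":"number"}}},"squeeze":{"type":"number"}},"required":["targets"]}

```bash
mkdir -p pics; ls; python3 - <<'E'
from rig import manip, optics, job
import cv2,numpy as np
s=manip.read_state();print({k:np.round(v,3).tolist() for k,v in s.items()})
a=optics.read_camera("scene");b=optics.read_camera("top");c=optics.read_camera("wrist")
for n,i in zip("stw",(a,b,c)): cv2.imwrite(f"pics/{n}0.png",i[...,::-1])
for n in ("scene","top","wrist"): print({k:np.round(v,4).tolist() if not isinstance(v,str) else v for k,v in optics.camera_model(n).items()})
E
```

```text
pics
{'time_s': 0.0, 'q': [1.336, 0.354, 1.634, 0.0, 1.155, -0.002], 'dq': [-0.001, -0.001, 0.0, 0.0, 0.0, 0.0], 'joint_efforts': [-0.001, -60.524, -34.207, -0.0, 0.009, -0.0], 'tcp_pos': [0.144, 0.608, 0.404], 'eef_rot': [-0.0, 0.116, 0.993, -0.001], 'contact_force': [0.121, -0.486, -0.418], 'moment': [-0.037, -0.039, 0.033], 'gripper_force': 0.0, 'finger_gap': 0.086}
{'mtx': [[474.7973, 0.0, 318.7472], [0.0, 474.7973, 240.4911], [0.0, 0.0, 1.0]], 'extrinsics': [[0.8419, -0.5396, 0.0104, -0.4781], [0.3989, 0.6351, 0.6615, -0.2428], [-0.3636, -0.5527, 0.7499, -0.8982], [0.0, 0.0, 0.0, 1.0]]}
{'mtx': [[587.0253, 0.0, 318.8581], [0.0, 587.0253, 245.1934], [0.0, 0.0, 1.0]], 'extrinsics': [[-0.0049, -0.9998, 0.0195, -0.0349], [0.9888, -0.0019, 0.1492, -0.5097], [-0.1492, 0.02, 0.9886, -1.0139], [0.0, 0.0, 0.0, 1.0]]}
{'mtx': [[407.8047, 0.0, 317.543], [0.0, 407.8047, 240.19], [0.0, 0.0, 1.0]], 'tool_from_camera': [[0.0002, 0.9525, 0.3046, 0.0773], [1.0, -0.0003, 0.0003, 0.0008], [0.0004, 0.3046, -0.9525, 0.0309], [0.0, 0.0, 0.0, 1.0]]}
```

View pics/s0.png

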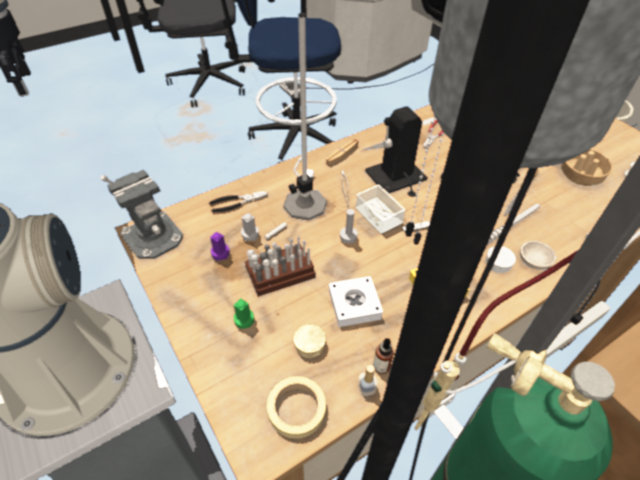

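View pics/t0.png

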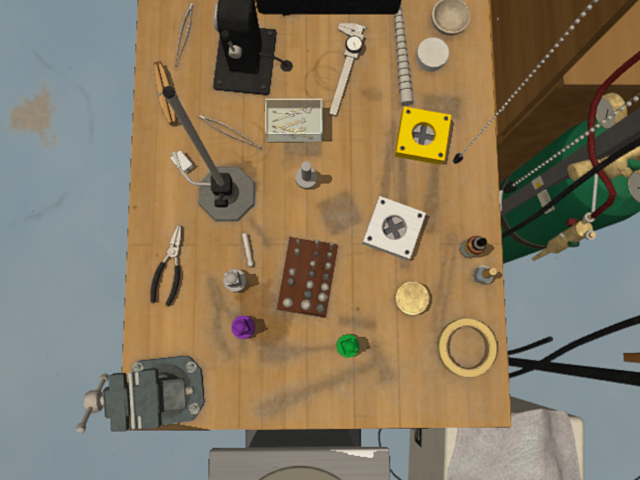

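Candidates in the top view: grey short stake (235,280), grey tall stake (306,175, the spare), green (347,346) and purple (243,327) look-alikes, and bottles (475,245) and (487,273). The holders are white (396,228) and yellow (424,134, a look-alike). I choose the stake at (235,280), which is (250,228) in the scene view, and the white holder. Next is a close crop to check that choice.

```bash
cat > h.py <<'E'
from rig import manip, optics, job
import cv2,numpy as np
from scipy.spatial.transform import Rotation as R
def pose():
    s=manip.read_state();q=s["eef_rot"];T=np.eye(4)
    T[:3,:3]=R.from_quat([q[1],q[2],q[3],q[0]]).as_matrix();T[:3,3]=s["tcp_pos"];return T
def cam(n,T=None):
    m=optics.camera_model(n)
    W=np.linalg.inv(m["extrinsics"]) if T is None else T@np.array(m["tool_from_camera"])
    return np.array(m["mtx"]),W      # W: world from camera
def ray(c,p):
    K,W=c;d=np.linalg.inv(K)@[p[0],p[1],1];d=W[:3,:3]@[d[0],-d[1],-d[2]];return W[:3,3],d/np.linalg.norm(d)
def onz(c,p,z):
    o,d=ray(c,p);return o+d*(z-o[2])/d[2]
def tri(*cp):
    A=0;b=0
    for c,p in cp:
        o,d=ray(c,p);M=np.eye(3)-np.outer(d,d);A=A+M;b=b+M@o
    x=np.linalg.solve(A,b);return x
def proj(c,X):
    K,W=c;p=np.linalg.inv(W)@[*X,1];p=K@[p[0],-p[1],-p[2]];return p[:2]/p[2]
E
python3 - <<'E'
from h import *
a=cv2.imread("pics/s0.png");b=cv2.imread("pics/t0.png")
z=lambda i,u,v,w:cv2.resize(i[v-w:v+w,u-w:u+w],(380,290 if 0 else 380),interpolation=cv2.INTER_CUBIC)
m=np.hstack([np.vstack([z(b,235,275,32),z(a,250,228,32)]),np.vstack([z(b,396,228,40),z(a,356,300,34)])])
cv2.imwrite("pics/c0.png",cv2.resize(m,(600,600)))
S,T=cam("scene"),cam("top")
for n,p,q in (("stake",(250,228),(235,279)),("spare",(348,225),(306,172)),("holder",(355,297),(396,228))):
    print(n,tri((S,p),(T,q)),onz(T,q,.035),onz(S,p,.035))
print("lamp top",onz(T,(169,92),.3),"lampbase",onz(T,(222,187),.03))
E
```

```text
stake [0.45026519 0.11324371 0.03049716] [0.44956081 0.11278217 0.035     ] [0.44900794 0.10919017 0.035     ]
spare [ 0.64048318 -0.01315087  0.04785774] [ 0.64579903 -0.01378483  0.035     ] [ 0.64621303 -0.00327688  0.035     ]
holder [ 0.54169037 -0.17678502  0.03522539] [ 0.54132041 -0.17664396  0.035     ] [ 0.54223139 -0.17677682  0.035     ]
lamp top [0.68589388 0.17599346 0.3       ] lampbase [0.61882956 0.13988257 0.03      ]
```

View pics/c0.png

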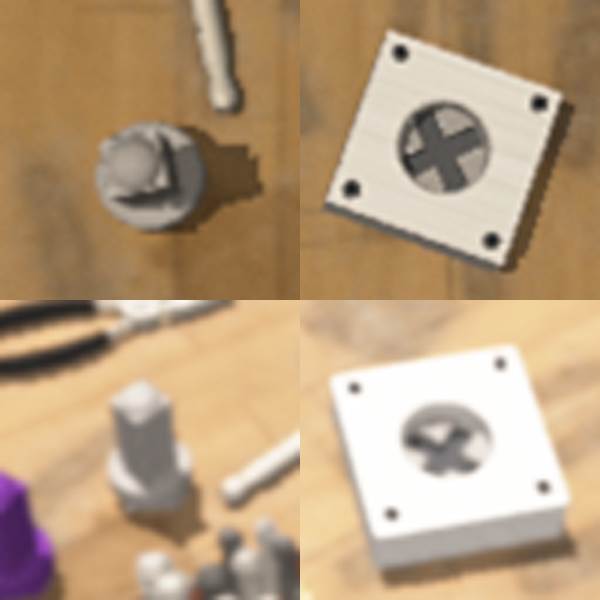

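The crop shows the grey square-shanked stake with its domed nose, and the white holder with the cross slot about 18° anticlockwise of world x. The triangulated positions fit. I'm going above the stake.

Call:
apply_moves:
  targets:
    - [-4.1,-4.1,0.6,0,0,0,-1]
    - [-4.1,-4.1,0.6,0,0,0,-1]
    - [-4.1,-4.1,0.6,0,0,0,-1]
    - [-4.1,-4.1,0.6,0,0,0,-1]
    - [-4.1,-4.1,0.6,0,0,0,-1]
    - [-4.1,-4.1,0.6,0,0,0,-1]
    - [-4.1,-4.1,0.6,0,0,0,-1]
    - [-4.1,-4.1,0.6,0,0,0,-1]

```text
time_s: 1.15
tcp_pos: [0.3883, 0.2116, 0.3567]
eef_rot: [0.0, 0.116, 0.993, 0.0]
contact_force: [0.9, 0.2, 0.7]
finger_gap: 0.0856
gripper_force: 0.0
```

Call:
apply_moves:
  targets:
    - [-4.1,-4.1,0.6,0,0,0,-1]
    - [-4.1,-4.1,0.6,0,0,0,-1]
    - [0,0,0,0,0,0,-1]
    - [0,0,0,0,0,0,-1]

```text
time_s: 1.65
tcp_pos: [0.4483, 0.1145, 0.3445]
eef_rot: [-0.0, 0.117, 0.993, 0.0]
contact_force: [-0.2, -0.1, -0.1]
finger_gap: 0.0856
gripper_force: 0.0
```

```bash
python3 - <<'E'
from h import *
s=manip.read_state();print(s["time_s"],s["tcp_pos"],s["eef_rot"],s["contact_force"],s["q"])
T=pose();np.save("w1.npy",T);i=optics.read_camera("wrist");cv2.imwrite("pics/w1.png",i[...,::-1])
E
```

```text
1.65 [0.44832627 0.11451641 0.34449335] [-3.94171559e-04  1.16771510e-01  9.93158728e-01  1.28988326e-05] [-0.20807198 -0.09932867 -0.06556667] [ 2.46730433e-01  1.75082354e-01  2.02883635e+00  3.77629389e-04
  9.38401558e-01 -1.09021214e+00]
```

View pics/w1.png

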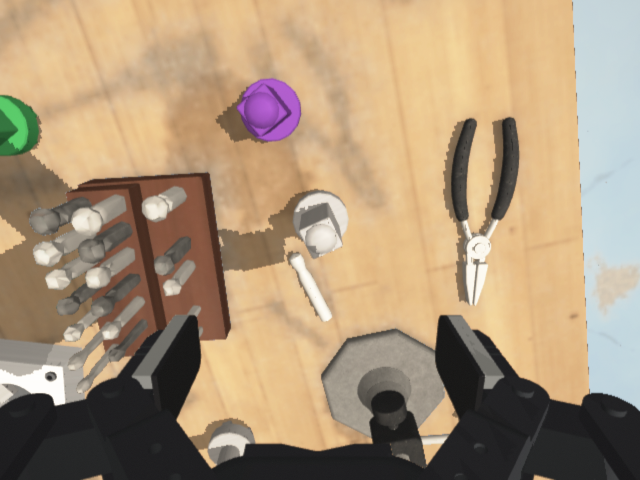

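The wrist view shows the stake at about (321,225), with purple at (268,110) and the rod at (310,285) lying clear. I zoom in and overlay a model for centre and yaw.

```bash
cat > ov.py <<'E'
from h import *
import sys
from scipy.optimize import least_squares
def overlay(img,c,X,yaw,k,x0,y0):
    r=np.deg2rad(yaw);t=np.linspace(0,2*np.pi,60)
    sq=11*np.array([[1,1],[-1,1],[-1,-1],[1,-1]])/1000@np.array([[np.cos(r),np.sin(r)],[-np.sin(r),np.cos(r)]])
    P=lambda xy,z:np.array([((proj(c,[X[0]+a,X[1]+b,z])-[x0,y0]+.5)*k) for a,b in xy]).astype(np.int32)
    circ=.021*np.c_[np.cos(t),np.sin(t)]
    for pts,col in ((P(circ,X[2]+.02),(0,255,0)),(P(sq,X[2]+.02),(0,0,255)),(P(sq,X[2]+.065),(255,0,0))):
        cv2.polylines(img,[pts],True,col,1)
E
python3 - <<'E'
from ov import *
T=np.load("w1.npy");c=cam("wrist",T);i=cv2.imread("pics/w1.png")
# collar ellipse centre ~ (321,217)
p=onz(c,(321,217),.02);print(p)
g=i[180:270,280:360];k=6;A=cv2.resize(g,None,fx=k,fy=k,interpolation=cv2.INTER_CUBIC);B=A.copy()
overlay(B,c,[p[0],p[1],0],28,k,280,180)
cv2.imwrite("pics/c1.png",cv2.resize(np.hstack([A,B]),(800,450)))
E
```

```text
[0.44736235 0.11803868 0.02      ]
```

View pics/c1.png

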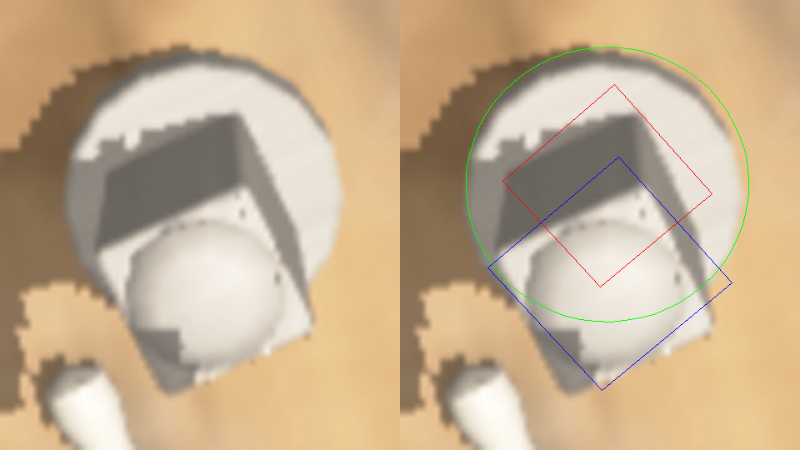

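```bash
python3 - <<'E'
from ov import *
T=np.load("w1.npy");c=cam("wrist",T)
f=lambda l,z:np.array([onz(c,np.array(p)/5+[280,180],z) for p in l])
t=f([(97,250),(243,187),(311,325),(168,393)],.065);d=np.roll(t,-1,0)-t
print(t.mean(0),np.linalg.norm(d,axis=1),np.rad2deg(np.arctan2(d[:,1],d[:,0]))%90)
b=f([(109,175),(238,113)],.02);e=b[1]-b[0];print(b.mean(0),np.linalg.norm(e),np.rad2deg(np.arctan2(e[1],e[0]))%90)
# height check: top centre from wrist + top camera
print("tri",tri((c,(321,237.8)),(cam("top"),(235-32+133/300*64,275-32+160/300*64))))
print("yaw tool y",np.rad2deg(np.arctan2(T[1,1],T[0,1])))
B=cv2.resize(cv2.imread("pics/w1.png")[180:270,280:360],None,fx=5,fy=5)
overlay(B,c,[*t.mean(0)[:2],0],51,5,280,180);cv2.imwrite("pics/c2.png",B)
E
```

```text
[0.44942358 0.11716976 0.065     ] [0.02023041 0.02032695 0.02061832 0.02131076] [10.67237639 12.52321463 13.43122226 11.45878588]
[0.44022715 0.11489825 0.02      ] 0.021232967003114205 12.795756536994062
tri [0.45091502 0.11651576 0.05884104]
yaw tool y 76.58837328329206
```

Stake: centre (0.449, 0.117), flats at 12°, and the heights agree. I turn the tool +25.4°, narrow the fingers to about 55 mm, and descend so the grasp is 47 mm up.

Call:
apply_moves:
  targets:
    - [0,0.28,1,0,0,-0.15,-0.3]
    - [0,0,3,0,0,-0.15,-0.3]
    - [0,0,3,0,0,-0.143,-0.3]
    - [0,0,2,0,0,0,-0.3]
    - [0,0,2,0,0,0,-0.3]
    - [0,0,2,0,0,0,-0.3]
    - [0,0,1.2,0,0,0,-0.3]
    - [0,0,0,0,0,0,-0.3]
  squeeze: 30

```text
time_s: 2.7
tcp_pos: [0.4487, 0.1181, 0.2022]
eef_rot: [-0.001, -0.106, 0.994, -0.0]
contact_force: [-0.5, -0.6, -0.2]
finger_gap: 0.0554
gripper_force: 0.0
```

Call:
apply_moves:
  targets:
    - [0,0,0,0,0,0,0.2]
    - [0,0,0,0,0,0,0.6]
    - [0,0,0,0,0,0,1]
    - [0,0,0,0,0,0,1]
    - [0,0,0,0,0,0,1]
  squeeze: 30

```text
time_s: 3.32
tcp_pos: [0.4495, 0.1174, 0.2033]
eef_rot: [0.001, -0.105, 0.994, 0.0]
contact_force: [-1.5, 1.1, 7.3]
finger_gap: 0.0216
gripper_force: 36.5
```

Gripped (gap 21.6 mm). I lift and go beside the holder, stopping 6 cm beyond it so the wrist camera sees the pocket.

Call:
apply_moves:
  targets:
    - [0,0,-2,0,0,0,1]
    - [0,0,-4,0,0,0,1]
    - [0,0,-5,0,0,0,1]
    - [0,-2,-3,0,0,0,1]
    - [-1.5,-4.5,0,0,0,0,1]
    - [-1.5,-5,0,0,0,0,1]
    - [-1.5,-5,0,0,0,0,1]
    - [-1.5,-5,0,0,0,0,1]

```text
time_s: 4.32
tcp_pos: [0.5531, -0.0821, 0.3427]
eef_rot: [-0.0, -0.105, 0.994, 0.0]
contact_force: [0.1, 1.1, -0.5]
finger_gap: 0.0212
gripper_force: 35.3
```

Call:
apply_moves:
  targets:
    - [-1.5,-5,0,0,0,0,1]
    - [-1.4,-4.2,0,0,0,0,1]
    - [0,0,0,0,0,0,1]
    - [0,0,0,0,0,0,1]

```text
time_s: 4.82
tcp_pos: [0.5996, -0.1642, 0.3421]
eef_rot: [-0.001, -0.105, 0.995, 0.0]
contact_force: [-0.1, 1.5, -2.1]
finger_gap: 0.0215
gripper_force: 35.3
```

```bash
python3 - <<'E'
from h import *
s=manip.read_state();print(s["time_s"],s["tcp_pos"],s["eef_rot"],s["contact_force"],s["finger_gap"])
T=pose();np.save("w2.npy",T);i=optics.read_camera("wrist");cv2.imwrite("pics/w2.png",i[...,::-1])
c=cam("wrist",T);print(proj(c,[.542,-.177,.029]),[onz(cam(n),p,.029) for n,p in (("top",(396,228)),("scene",(355,297)))])
E
```

```text
4.825 [ 0.59964118 -0.16418498  0.34213533] [-7.24624373e-04 -1.04556633e-01  9.94518590e-01  4.00549984e-04] [-0.13318615  1.51938736 -2.14246172] 0.02146891783286641
[315.85309973 138.59552283] [array([ 0.54240514, -0.1775694 ,  0.029     ]), array([ 0.54498841, -0.17361708,  0.029     ])]
```

View pics/w2.png

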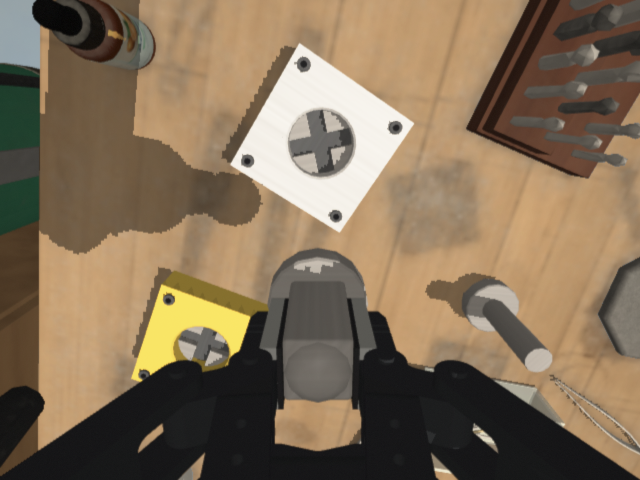

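The wrist view shows the white holder (screws (303,64), (395,127), (336,216), (247,160)) with the pocket at (321,142) and the slot clearly visible. I rectify the pocket planes to measure the centre and slot bearing.

```bash
python3 - <<'E'
from h import *
T=np.load("w2.npy");c=cam("wrist",T);i=cv2.imread("pics/w2.png")
def rect(z,cx,cy,h=.03,n=360):
    w=np.float32([[cx+h,cy+h],[cx+h,cy-h],[cx-h,cy-h],[cx-h,cy+h]])   # up=x, left=y
    s=np.float32([proj(c,[*p,z]) for p in w]);d=np.float32([[0,0],[n,0],[n,n],[0,n]])
    return cv2.warpPerspective(i,cv2.getPerspectiveTransform(s,d),(n,n),flags=cv2.INTER_CUBIC)
sc=np.array([onz(c,p,.032) for p in ((303,64),(395,127),(336,216),(247,160))]);d=np.roll(sc,-1,0)-sc
print("screws centre",sc.mean(0),np.linalg.norm(d,axis=1),np.rad2deg(np.arctan2(d[:,1],d[:,0]))%90)
cx,cy=.542,-.1775
A=rect(.029,cx,cy);B=rect(.015,cx,cy)
for X in (A,B):cv2.circle(X,(180,180),2,(0,0,255),-1)
cv2.circle(A,(180,180),135,(0,255,0),1)
for a in (18,108):
    r=np.deg2rad(a);v=np.array([-np.sin(r),-np.cos(r)])*108;n=np.array([np.cos(r),-np.sin(r)])*34.5
    for s in(1,-1):cv2.line(B,tuple(map(int,180+v+s*n)),tuple(map(int,180-v+s*n)),(0,0,255),1)
cv2.imwrite("pics/c3.png",np.hstack([A,B]))
E
```

```text
screws centre [ 0.54459438 -0.17342621  0.032     ] [0.07152521 0.07155315 0.07218922 0.07122549] [69.55526968 69.80337794 69.29504392 69.27096802]
```

View pics/c3.png

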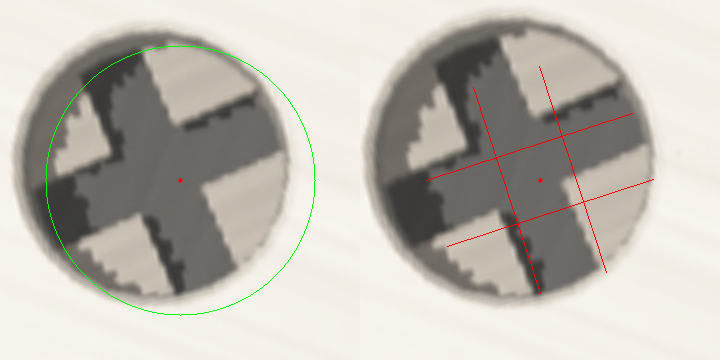

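```bash
python3 - <<'E'
from h import *
T=np.load("w2.npy");c=cam("wrist",T);W=lambda v:(T@[*v,1])[:3]
for x in (.021,.0235):
  print([np.round(proj(c,W((x,0,z))),1) for z in (.182,.196)])
print([np.round(proj(c,W((0,y,.182))),1) for y in (-.021,.021)],"px/mm",(proj(c,W((0.03,0,.182)))-proj(c,W((.02,0,.182))))/10)
print("move tool",T[:3,:3].T@(np.array([.5445,-.1733,.3421])-T[:3,3])*100)
i=cv2.imread("pics/w2.png")[235:345,255:380];cv2.imwrite("pics/c4.png",cv2.resize(i,None,fx=5,fy=5))
E
```

```text
[array([316.7, 258.9]), array([316.7, 247.5])]
[array([316.6, 252.9]), array([316.7, 242. ])]
[array([265.5, 306.9]), array([367.8, 307. ])] px/mm [-1.21280428e-03 -2.41431196e+00]
move tool [5.58310887 0.25517587 0.01135467]
```

View pics/c4.png

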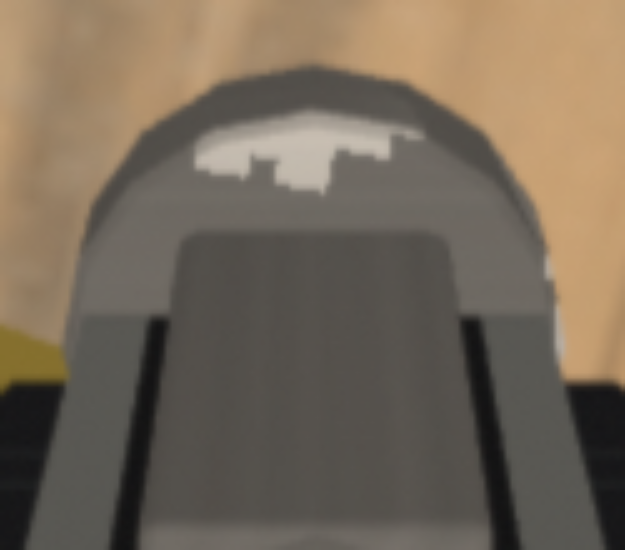

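The stake sits centred in the grip. I move over the pocket and turn +11°, down to just above the mouth.

Call:
apply_moves:
  targets:
    - [2.8,0.13,0,0,0,0,1]
    - [2.78,0.13,0,0,0,0,1]
    - [0,0,3,0,0,-0.096,1]
    - [0,0,3,0,0,-0.096,1]
    - [0,0,2.5,0,0,0,1]
    - [0,0,1.7,0,0,0,1]
    - [0,0,0,0,0,0,1]
    - [0,0,0,0,0,0,1]

```text
time_s: 5.88
tcp_pos: [0.5456, -0.1733, 0.2415]
eef_rot: [0.0, -0.2, 0.98, -0.0]
contact_force: [0.7, 0.2, -0.7]
finger_gap: 0.0213
gripper_force: 35.2
```

```bash
python3 - <<'E'
from h import *
T=pose();s=manip.read_state();print(T[:3,3],np.rad2deg(np.arctan2(T[1,1],T[0,1])),T[:3,2],s["contact_force"],s["moment"])
print(T[:3,:3].T@(np.array([.5445,-.1733,.24])-T[:3,3])*1000)
E
```

```text
[ 0.54555937 -0.17330916  0.24151859] 113.05958886609997 [ 1.05182270e-03 -3.37727269e-04 -9.99999390e-01] [ 0.71769877  0.17368564 -0.71771419] [ 0.0427729   0.01241221 -0.02688945]
[0.97240561 0.42446755 1.51747584]
```

Call:
apply_moves:
  targets:
    - [0.05,0.02,0.2,0,0,0,1]
    - [0,0,0.3,0,0,0,1]
    - [0,0,0.3,0,0,0,1]
    - [0,0,0.2,0,0,0,1]
    - [0,0,0.2,0,0,0,1]
    - [0,0,0.2,0,0,0,1]
    - [0,0,0.1,0,0,0,1]
    - [0,0,0,0,0,0,1]

```text
time_s: 6.88
tcp_pos: [0.5446, -0.1734, 0.2256]
eef_rot: [-0.0, -0.2, 0.98, 0.0]
contact_force: [-1.2, 0.4, -0.9]
finger_gap: 0.0216
gripper_force: 35.2
```

Call:
apply_moves:
  targets:
    - [0,0,0.15,0,0,0,1]
    - [0,0,0.15,0,0,0,1]
    - [0,0,0.15,0,0,0,1]
    - [0,0,0.15,0,0,0,1]
    - [0,0,0,0,0,0,1]

```text
time_s: 7.5
tcp_pos: [0.5446, -0.1734, 0.2195]
eef_rot: [-0.0, -0.2, 0.98, 0.0]
contact_force: [-0.1, 0.0, -1.7]
finger_gap: 0.0216
gripper_force: 35.2
```

In the pocket with no contact. The floor ride is due at TCP 0.218, so I go slowly.

Call:
apply_moves:
  targets:
    - [0,0,0.1,0,0,0,1]
    - [0,0,0.1,0,0,0,1]
    - [0,0,0.1,0,0,0,1]
    - [0,0,0,0,0,0,1]

```text
time_s: 8.0
tcp_pos: [0.5446, -0.1735, 0.2166]
eef_rot: [-0.0, -0.2, 0.98, 0.0]
contact_force: [-1.4, -0.4, -1.1]
finger_gap: 0.0214
gripper_force: 35.2
```

Now 1.7 mm below the riding height with no force, so it looks as though the key has entered the slot. Carrying on to 0.2125.

Call:
apply_moves:
  targets:
    - [0,0,0.1,0,0,0,1]
    - [0,0,0.1,0,0,0,1]
    - [0,0,0.1,0,0,0,1]
    - [0,0,0.05,0,0,0,1]
    - [0,0,0.05,0,0,0,1]
    - [0,0,0,0,0,0,1]

```text
time_s: 8.75
tcp_pos: [0.5446, -0.1734, 0.2127]
eef_rot: [-0.0, -0.2, 0.98, 0.0]
contact_force: [0.4, -0.2, -1.9]
finger_gap: 0.0213
gripper_force: 35.2
```

Call:
apply_moves:
  targets:
    - [0,0,0.03,0,0,0,1]
    - [0,0,0,0,0,0,1]
    - [0,0,0,0,0,0,0.35]
    - [0,0,0,0,0,0,0]
    - [0,0,0,0,0,0,-0.3]
    - [0,0,0,0,0,0,-0.3]
    - [0,0,0,0,0,0,-0.3]

```text
time_s: 9.62
tcp_pos: [0.5446, -0.1734, 0.2124]
eef_rot: [-0.0, -0.2, 0.98, -0.0]
contact_force: [0.6, -0.7, 0.3]
finger_gap: 0.0555
gripper_force: 0.0
```

Call:
apply_moves:
  targets:
    - [0,0,-2,0,0,0,-0.3]
    - [0,0,-4,0,0,0,-0.3]
    - [-2,0,-5,0,0,0,-0.3]
    - [-4,0,-3,0,0,0,-0.3]
    - [0,0,0,0,0,0,-0.3]
    - [0,0,0,0,0,0,-0.3]

```text
time_s: 10.38
tcp_pos: [0.5991, -0.1498, 0.3514]
eef_rot: [-0.001, -0.2, 0.98, 0.0]
contact_force: [-0.6, 0.2, 0.2]
finger_gap: 0.0554
gripper_force: 0.0
```

```bash
python3 - <<'E'
from ov import *
T=pose();i=optics.read_camera("wrist")[...,::-1];s=optics.read_camera("scene")[...,::-1]
c=cam("wrist",T);u,v=map(int,proj(c,[.5445,-.1733,.03]));print(u,v,T[:3,3])
x0,y0=u-65,max(v-70,0);A=cv2.resize(i[y0:y0+140,x0:x0+130],None,fx=4,fy=4,interpolation=cv2.INTER_CUBIC)[:560];
B=cv2.resize(s[260:340,320:360+34],(260,280),interpolation=cv2.INTER_CUBIC)
C=A.copy();
t=np.linspace(0,6.28,60)
r=np.deg2rad(23)
for z,col in((.029,(0,255,0)),(.035,(0,0,255))):
    cv2.polylines(C,[np.array([(proj(c,[.5445+.021*np.cos(a),-.1733+.021*np.sin(a),z])-[x0,y0]+.5)*4 for a in t]).astype(np.int32)],True,col,1)
cv2.imwrite("pics/f.png",cv2.resize(np.hstack([A,C]),(800,430)));cv2.imwrite("pics/fs.png",B)
E
```

```text
316 137 [ 0.59906075 -0.14982071  0.35144539]
```

View pics/f.png

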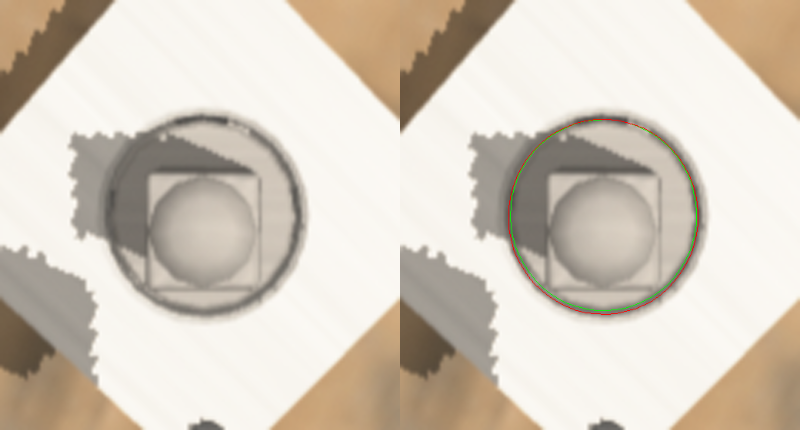

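The close view shows the stake upright at (203,230). The collar is ringed evenly by the pocket, and the shadow runs continuously from collar to holder face, so it is flush. It went down the full 6 mm without force. Handing in.

```bash
python3 -c "
from rig import job
print(job.sign_off())"
```

```text
the job is handed in; nothing more can be done
None
```

The round-nosed stake stands upright in the white holder with its key in the slot and its collar flush; it has been let go, the spare stake was not touched, and the job was handed in at about 10.5 s on the robot's clock.

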